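Tug-check the orange leg cap on its pull stand

ROBOT

A 7-joint arm with a two-finger parallel gripper is mounted at the origin on the work surface. World frame = base frame: x ahead of the robot, y to its left, z up, the work surface at z = 0. Lengths are in m, angles in rad, forces in N, time in s.
With the tool pointing down it reaches from about 0.425 to 0.875 m from the base axis. Payload 4.7 kg.
Tool frame: the origin (TCP) lies midway between the tips of the shut fingers; the grasp point (between the pads) lies 19 mm behind it; y points along the fingers, z is the direction in which the jaws open and shut, and the axes are right-handed (so a half turn about y gives the same grasp; the last joint's range is limited). The gripper opens to 85 mm and grips with 20 to 120 N. Pads are 22 mm wide; open, the fingers measure 114 mm over their backs; the gripper's body (76 mm by 85 mm) begins 54 mm behind the grasp point. The pads swing forward as they close: fully open they stand 13 mm farther back than shut.
Start: joints at [1.127, 0.321, -0.07, 1.45, 0.023, 1.371, -0.057], TCP at [0.287, -0.583, 0.231] pointing down, gripper open.
Joint ranges: [-2.86, 2.86], [-0.3, 2.09], [-1.38, 1.24], [0.06, 2.45], [-1.56, 4.7], [0.09, 2.05], [-2.69, 2.69]. Speed limits (rad/s): [2.57, 2.57, 3.14, 3.14, 3.14, 3.14, 3.14].

INTERFACE

Orientations are given as a 3x3 rotation matrix whose columns are the frame's x, y, z axes.
In Python, from cell import env gives the robot as it stands.
- The arm moves only by the shell command python3 -m crank 'ROWS'. ROWS is JSON, a list of rows, each a list of 3 entries, a list of its own where there are three numbers: the shift along the tool's x, y, z in cm, then the turn about the tool's y in rad, then the opening, from -1 (shut) to 1 (fully open). In form: [[[dx, dy, dz], twist, hand], ...]. A call has 1 to 10 rows; each row is the pose to reach, as a shift and turn from the pose commanded when the call began, along the tool's axes at that moment; what a row does not reach only later rows make up. A row lasts 1/12 s, in which the tool goes at most 41.7 mm and 7.16 degrees, less where a joint would pass 70% of its speed; a pose out of reach is approached as far as the arm can. A call with a gripper value outside its range is refused whole. The fingers move at their own pace and stop on an object; the grip force is fixed at half the most. Time passes only in rows, so rows that repeat a pose let the fingers close. It gives the time, the measured TCP pose, the force and the opening at its end, in the units of the state.
- env.get_state(): the state, without advancing time (a new reading comes with each control period).
- env.snapshot(name): name is "scene" or "side" or "wrist"; returns (picture, depth): 384x512x3 uint8, red, green, blue; 384x512 float32, m along the optical axis (not along the pixel's ray), 0 where there is no reading.
- env.camera_params(name): a dict with "fov_y" (degrees; the focal length in pixels is half the picture's height over the tangent of half this angle, whatever the lens; pixels are square), "cx", "cy" (the principal point, pixels), "rvec" (rotation vector, rad) and "tvec" (3), from world to camera coordinates, as OpenCV has them. Camera axes: x right, y down, z forward; pixel columns grow to the right and rows downward; lengths in m; the calibration is good to about 2 mm. The wrist camera is an equidistant fisheye: a pixel r from the principal point sees the ray r / f radians off the axis. A picture is of the moment at which its call begins: read the wrist's pose just before it. camera_params takes no time and is no camera call; for the wrist camera it gives the pose at the moment of the call.
- env.job_done(): hands the job in, once; it reports no verdict.
The state is a dict: "time": time; "q": joint angles; "qd": joint speeds; "effort": joint torques, N m; "tool_pos": TCP position; "tcp_rot": TCP orientation; "contact_force": force on the tool from outside, world axes, zero at the start; "ft_torque": the same for the moment, N m; "grip_width": opening from 0.0 (shut) to 1.0 (fully open).
Only numpy, scipy, OpenCV 4.12 (cv2) and the standard library are available. Lean on these libraries where they do the work, as an engineer would, in place of code of your own. Each camera call takes 0.05 s, during which the arm holds its last target.

TASK

Check that the orange foot cap is firmly fixed on its chair-leg tube: grip the cap and pull it upwards with about 12 N, so that the green band on the tube stands at the lip of the sleeve, and keep it there for a good second without ever pulling into the red. Then ease it gently back down, fully home, without letting it snap back, and let go; leave the blue and the black caps alone.

Things in the scene. Friction and masses are not known exactly. Their poses are not given: they have to be found in the camera images.
- orange_tube (a joint): lift of the orange-capped tube out of its sleeve against a spring, in m: 0 = fully home, grows upwards, stop at 0.036. Cap and tube move straight up together; pull in N = 3.4 + 500 x lift, so about 12 N at 0.018. Bands round the tube come out of the sleeve as it rises; the one at the sleeve's lip gives the reading: white 0 to 0.010 (too little), green 0.010 to 0.026 (right), red beyond (too much). Released while lifted, it snaps down
- orange_cap (a point): orange push-on plastic cap, upright cylinder 39 mm in diameter, 36 mm tall, on a bare steel tube 32 mm in diameter that stands in a 52 mm diameter dark steel sleeve (lip 70 mm above the bench) on a grey 90 x 80 x 14 mm base bolted to the bench. Point on the cap's axis 16 mm below its top, a good place to grip from above, 150 mm above the bench when home; z up. Three such stands, at least 125 mm apart centre to centre, differ only in cap colour
- blue_cap (a point): blue push-on plastic cap like the orange one, on an identical stand of its own; do not disturb. Point on the cap's axis 16 mm below its top, 150 mm above the bench; z up
- black_cap (a point): black push-on plastic cap like the orange one, on an identical stand of its own; do not disturb. Point on the cap's axis 16 mm below its top, 150 mm above the bench; z up

How it is judged:
By the outcome, as a careful person would: the job done as asked, in the order asked, and still so for the second after the job is handed in, with the robot touching nothing.
It also fails if it takes over 35 s, if anything falls off the work surface, if the arm or the gripper's body presses on something with over 40 N, if the wrist force passes 120 N, or if a joint passes its speed limit or range.

## Working session

There is one attempt and no reset: what is moved stays moved. The work goes in short steps, Python scripts to look and compute and a shell command to move; the robot and the scene stay as the last step left them, time stands still between calls to the robot, and variables do not carry over. Pictures are saved under pics/ and viewed, and the job is handed in when it is done.

```bash
ls; mkdir -p pics
cat > h.py <<'E'
import numpy as np,cv2
from cell import env
def snap(n,f):
    p=env.camera_params(n); im,d=env.snapshot(n); cv2.imwrite('pics/'+f+'.png',cv2.cvtColor(im,cv2.COLOR_RGB2BGR)); np.savez('pics/'+f+'.npz',im=im,d=d,**p); return p,im,d
E
python3 - <<'E'
from h import *
s=env.get_state()
for k,v in s.items(): print(k,np.round(v,3).tolist())
for n in('scene','side','wrist'):
    p,im,d=snap(n,n+'0'); print(n,p)
a=[cv2.imread(f'pics/{n}0.png') for n in('scene','side')]
E
```

```text
pics
time 0.0
q [1.127, 0.322, -0.07, 1.452, 0.023, 1.371, -0.057]
qd [-0.0, 0.0, 0.0, 0.001, 0.0, -0.001, -0.0]
effort [-0.0, -49.359, -0.383, -31.433, 0.013, 0.012, -0.0]
tool_pos [0.287, -0.583, 0.23]
tcp_rot [[-0.897, -0.001, 0.442], [-0.442, 0.002, -0.897], [0.0, -1.0, -0.002]]
contact_force [0.55, 0.186, -0.081]
ft_torque [0.021, 0.004, -0.042]
grip_width 0.998
scene {'fov_y': 54.40174272972137, 'cx': 258.1576899742872, 'cy': 184.90153079749223, 'rvec': array([ 2.26128147,  1.18755987, -0.37774432]), 'tvec': array([-0.33730654, -0.29602225,  1.10458292])}
side {'fov_y': 54.816750559787415, 'cx': 255.96990242928072, 'cy': 191.9333378151145, 'rvec': array([ 2.27302245, -0.01002873,  0.02502001]), 'tvec': array([-0.53926965,  0.09375646,  0.90082648])}
wrist {'fov_y': 65.70646984690485, 'cx': 256.64622320037324, 'cy': 194.82104330607547, 'rvec': array([-2.43736325,  1.5155878 ,  0.23868719]), 'tvec': array([-0.64862473, -0.04005386,  0.38142772])}
```

View pics/scene0.png

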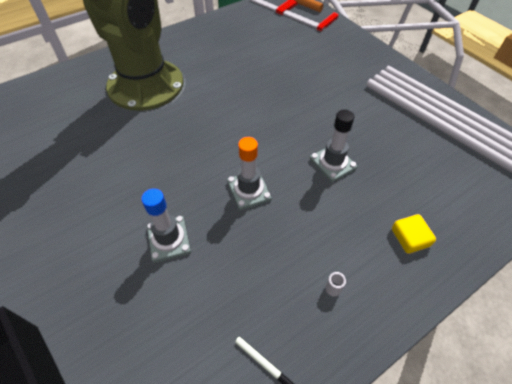

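View pics/side0.png

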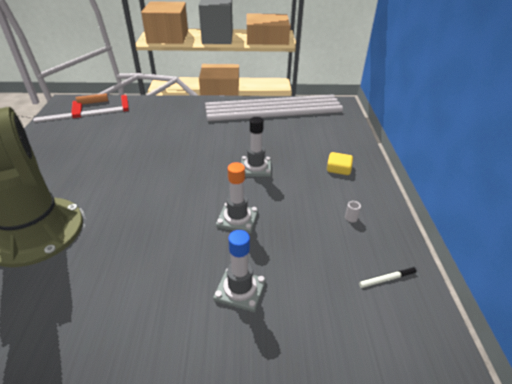

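View pics/wrist0.png

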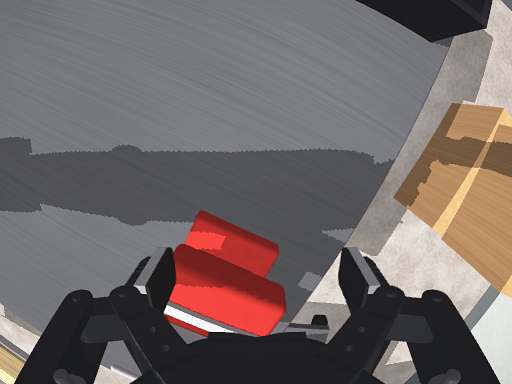

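Scene view: orange cap at about (248,148), blue (153,201) and black (343,121). Side view: orange (236,173), blue (239,243) and black (256,125). The wrist view shows a red object under the gripper, so I'll lift before moving across. Next I triangulate the caps.

```bash
cat >> h.py <<'E'
def ray(p,u,v):
    f=192/np.tan(np.radians(float(p['fov_y']))/2); R=cv2.Rodrigues(np.array(p['rvec']))[0]; C=-R.T@p['tvec']
    d=R.T@np.array([(u-p['cx'])/f,(v-p['cy'])/f,1]); return C,d/np.linalg.norm(d)
def tri(a,b):
    (C1,d1),(C2,d2)=a,b
    s=np.linalg.lstsq(np.c_[d1,-d2],C2-C1,rcond=None)[0]; x,y=C1+s[0]*d1,C2+s[1]*d2
    return (x+y)/2,np.linalg.norm(x-y)
def mask(im,c):
    h=cv2.cvtColor(im,cv2.COLOR_RGB2HSV)
    lo,hi={'orange':((7,180,120),(18,255,255)),'blue':((100,200,120),(120,255,255)),'black':((0,0,0),(179,255,40))}[c]
    return cv2.inRange(h,lo,hi)
def cap(im,c,roi):
    m=mask(im,c); z=np.zeros_like(m); u,v=roi; z[v-18:v+18,u-18:u+18]=m[v-18:v+18,u-18:u+18]
    n,l,st,ce=cv2.connectedComponentsWithStats(z); i=1+st[1:,4].argmax(); x,y,w,h,a=st[i]
    return (x+(w-1)/2,y+(h-1)/2),st[i],ce[i]
E
python3 - <<'E'
from h import *
A=np.load('pics/scene0.npz');B=np.load('pics/side0.npz')
for c,ra,rb in(('orange',(248,148),(236,173)),('blue',(153,201),(239,243)),('black',(343,121),(256,125))):
    a=cap(A['im'],c,ra);b=cap(B['im'],c,rb); print(c,a[1],b[1])
    r1,r2=ray(A,*a[2]),ray(B,*b[2]); X,e=tri(r1,r2); print(' tri',X.round(4),'gap',round(e,4))
    for C,d in(r1,r2): print('  plane .148',(C+d*(.148-C[2])/d[2]).round(4))
R=np.array(env.get_state()['tcp_rot']);print(R.round(4).tolist(),env.get_state()['tool_pos'])
W=np.load('pics/wrist0.npz'); print(W['d'][240:330:20,180:280:20].round(3))
E
```

```text
orange [239 137  19  24 379] [229 165  15  18 172]
 tri [0.4907 0.0425 0.1406] gap 0.0076
  plane .148 [0.4921 0.0421 0.148 ]
  plane .148 [0.4933 0.0279 0.148 ]Traceback (most recent call last):
  File "<stdin>", line 4, in <module>
  File "h.py", line 18, in cap
    n,l,st,ce=cv2.connectedComponentsWithStats(z); i=1+st[1:,4].argmax(); x,y,w,h,a=st[i]
                                                       ~~~~~~~~~~~~~~~^^
ValueError: attempt to get argmax of an empty sequence
```

```bash
sed -i "s/((7,180,120),(18,255,255))/((3,150,60),(20,255,255))/;s/((100,200,120),(120,255,255))/((98,150,50),(125,255,255))/" h.py
python3 - <<'E'
from h import *
A=np.load('pics/scene0.npz');B=np.load('pics/side0.npz')
for c,ra,rb in(('orange',(248,148),(236,173)),('blue',(153,201),(239,243)),('black',(343,121),(256,125))):
    a=cap(A['im'],c,ra);b=cap(B['im'],c,rb); print(c,a[1],b[1],a[2],b[2])
    r1,r2=ray(A,*a[2]),ray(B,*b[2]); X,e=tri(r1,r2); print(' tri',X.round(4),'gap',round(e,4))
    for C,d in(r1,r2): print('  plane .150',(C+d*(.150-C[2])/d[2]).round(4))
R=np.array(env.get_state()['tcp_rot']);print(R.round(4).tolist(),env.get_state()['tool_pos'])
W=np.load('pics/wrist0.npz'); print(W['d'][240:330:20,180:280:20].round(3))
E
```

```text
orange [238 137  20  25 400] [228 163  17  21 292] [247.59   148.4875] [235.80821918 172.62671233]
 tri [0.4914 0.0422 0.1464] gap 0.001
  plane .150 [0.4936 0.0408 0.15  ]
  plane .150 [0.4919 0.0368 0.15  ]
blue [142 188  24  28 506] [229 230  21  27 466] [153.62055336 201.26086957] [238.81974249 242.57081545]
 tri [ 0.5024 -0.1725  0.1475] gap 0.0013
  plane .150 [ 0.5035 -0.1723  0.15  ]
  plane .150 [ 0.5029 -0.1754  0.15  ]
black [335 116  18  16 175] [251 121  12  12 117] [342.34857143 124.85142857] [256.5042735 127.       ]
 tri [0.5435 0.2571 0.1388] gap 0.0026
  plane .150 [0.5521 0.2463 0.15  ]
  plane .150 [0.5424 0.24   0.15  ]
[[-0.897, -0.0007, 0.442], [-0.442, 0.0013, -0.897], [0.0001, -1.0, -0.0014]] [ 0.28707608 -0.58273192  0.23049772]
[[0.413 0.379 0.379 0.378 0.392]
 [0.276 0.292 0.312 0.388 0.388]
 [0.271 0.272 0.278 0.294 0.312]
 [0.278 0.28  0.276 0.278 0.281]
 [0.33  0.28  0.286 0.287 0.286]]
```

Orange triangulates to (0.492, 0.041), with a 1 mm ray gap and z 0.146, which fits the visible cap body. It sits about 0.21 m from both neighbours, so I go up and across.

```bash
python3 -m crank '[[[0,-3,0],0,1],[[-4,-3,-4],0,1],[[-40,-3,-40],0,1],[[-40,-3,-40],0,1],[[-40,-3,-40],0,1],[[-40,-3,-40],0,1],[[-40,-3,-40],0,1],[[-40,-3,-40],0,1],[[-40,-3,-40],0,1],[[-40,-3,-40],0,1]]'
```

```text
time: 0.98
tool_pos: [0.408, -0.226, 0.2612]
tcp_rot: [[-0.897, -0.0, 0.442], [-0.442, -0.0, -0.897], [0.0, -1.0, 0.0]]
contact_force: [0.5, -0.4, 0.2]
grip_width: 1.004
```

```bash
cat > go.py <<'E'
import sys
from h import *
t=np.array(list(map(float,sys.argv[1:4]))); s=env.get_state(); R=np.array(s['tcp_rot'])
print('t',round(s['time'],3),'pos',np.round(s['tool_pos'],4),'F',np.round(s['contact_force'],2),'w',round(s['grip_width'],3),'q',np.round(s['q'],2))
print('shift cm',(100*R.T@(t-s['tool_pos'])).round(2)); print(R.round(3).tolist())
E
python3 go.py .492 .041 .26
```

```text
t 0.983 pos [ 0.408  -0.226   0.2612] F [ 0.52 -0.38  0.22] w 1.004 q [ 0.82 -0.07 -0.35  1.83 -0.03  1.38 -0.64]
shift cm [-19.33   0.11 -20.24]
[[-0.897, -0.0, 0.442], [-0.442, -0.0, -0.897], [0.0, -1.0, 0.0]]
```

```bash
python3 -m crank '[[[-19,0,-20],0,1],[[-19,0,-20],0,1],[[-19,0,-20],0,1],[[-19,0,-20],0,1],[[-19,0,-20],0,1],[[-19,0,-20],0,1],[[-19,0,-20],0,1],[[-19,0,-20],0,1],[[-19,0,-20],0,1],[[-19,0,-20],0,1]]'; python3 go.py .492 .041 .26
python3 - <<'E'
from h import *
for n in('scene','side','wrist'): snap(n,n+'1')
E
```

```text
time: 1.82
tool_pos: [0.4897, 0.0344, 0.2609]
tcp_rot: [[-0.897, -0.001, 0.441], [-0.441, -0.001, -0.897], [0.001, -1.0, 0.0]]
contact_force: [-0.6, -0.7, -0.1]
grip_width: 0.998
t 1.817 pos [0.4897 0.0344 0.2609] F [-0.6  -0.68 -0.09] w 0.998 q [ 0.56 -0.01 -0.67  1.77 -0.01  1.38 -1.23]
shift cm [-0.5   0.09 -0.49]
[[-0.897, -0.001, 0.441], [-0.441, -0.001, -0.897], [0.001, -1.0, 0.0]]
```

View pics/wrist1.png

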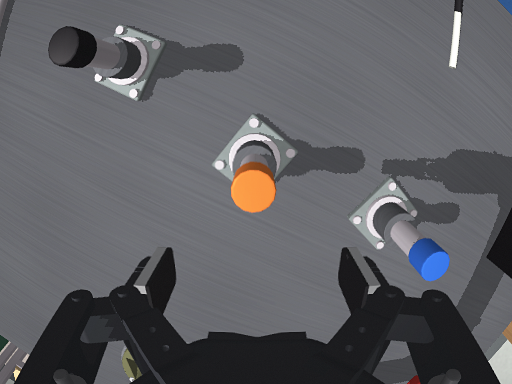

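View pics/scene1.png

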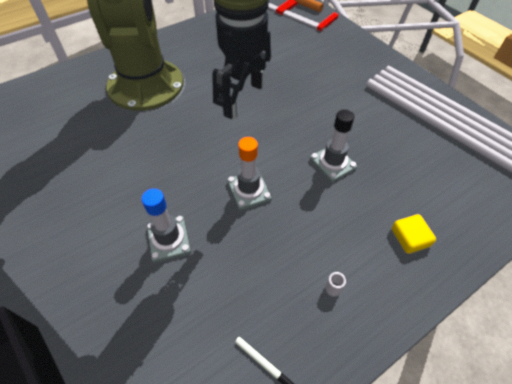

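View pics/side1.png

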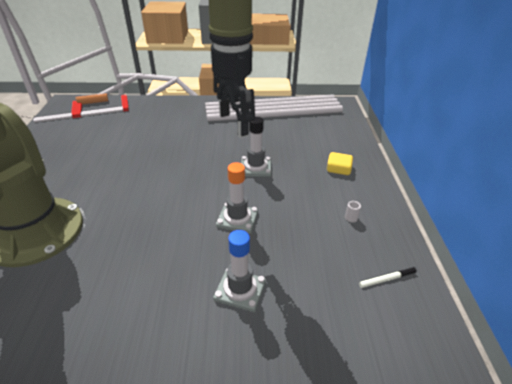

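The wrist view shows the orange cap top centred near (253,190), with the jaws either side of that column. I'll cast that ray as a check on the position.

```bash
cat >> h.py <<'E'
def wray(p,u,v):
    f=192/np.tan(np.radians(float(p['fov_y']))/2); R=cv2.Rodrigues(np.array(p['rvec']))[0]; C=-R.T@p['tvec']
    x,y=u-p['cx'],v-p['cy']; r=np.hypot(x,y)+1e-9; t=r/f
    return C,R.T@np.array([np.sin(t)*x/r,np.sin(t)*y/r,np.cos(t)])
E
python3 - <<'E'
from h import *
W=np.load('pics/wrist1.npz')
m=mask(W['im'],'orange'); n,l,st,ce=cv2.connectedComponentsWithStats(m); i=1+st[1:,4].argmax(); print(st[i],ce[i])
# top disc: brighter part
x,y,w,h,a=st[i]
print(W['im'][y:y+h:4,253].tolist())
for uv in(ce[i],(x+w/2-.5,y+h-w/2-.5)):
    C,d=wray(W,*uv); print(uv,(C+d*(.166-C[2])/d[2]).round(4))
for u in (x-.5,x+w-.5):
    C,d=wray(W,u,y+h-w/2); print((C+d*(.166-C[2])/d[2]).round(4))
u0,v0=int(ce[i][0]),int(ce[i][1]); print('depth z', C[2]-W['d'][v0,u0], C)
E
```

```text
[ 231  162   45   50 1776] [253.0625     187.06362613]
[[133, 73, 36], [133, 71, 31], [243, 135, 62], [251, 153, 69], [251, 153, 69], [251, 153, 69], [251, 152, 69], [251, 154, 69], [251, 153, 69], [251, 153, 69], [251, 152, 70], [251, 153, 71], [252, 154, 68]]
[253.0625     187.06362613] [0.4958 0.0403 0.166 ]
(np.float64(253.0), np.float64(189.0)) [0.4942 0.0397 0.166 ]
[0.4855 0.0565 0.166 ]
[0.5022 0.0225 0.166 ]
depth z 0.15691387245779026 [0.5597691  0.06838012 0.40498161]
```

Wrist gives (0.494, 0.040) and a 38 mm diameter, in agreement with the triangulation. Descending to TCP z of about 0.128.

```bash
python3 go.py .4935 .040 .128
```

```text
t 1.967 pos [0.4898 0.0336 0.2611] F [0.2  0.04 0.27] w 0.999 q [ 0.56 -0.01 -0.67  1.77 -0.01  1.38 -1.23]
shift cm [-0.63 13.31 -0.42]
[[-0.898, -0.0, 0.439], [-0.439, -0.001, -0.898], [0.001, -1.0, 0.0]]
```

```bash
python3 -m crank '[[[-0.6,0,-0.4],0,1],[[-0.6,2,-0.4],0,1],[[-0.6,4,-0.4],0,1],[[-0.6,6,-0.4],0,1],[[-0.6,8,-0.4],0,1],[[-0.6,9,-0.4],0,1],[[-0.6,10,-0.4],0,1],[[-0.6,10,-0.4],0,1]]'; python3 go.py .4935 .040 .128
python3 - <<'E'
from h import *
for n in('side','wrist'): snap(n,n+'2')
cv2.imwrite('pics/m2.png',np.hstack([cv2.imread('pics/wrist2.png')[60:384,60:460],cv2.resize(cv2.imread('pics/side2.png')[90:252,150:350],None,fx=2,fy=2)]))
E
```

```text
time: 2.63
tool_pos: [0.4927, 0.0414, 0.1597]
tcp_rot: [[-0.897, -0.003, 0.442], [-0.442, 0.0, -0.897], [0.002, -1.0, -0.001]]
contact_force: [0.4, -0.2, 0.1]
grip_width: 1.002
t 2.633 pos [0.4927 0.0414 0.1597] F [ 0.4  -0.24  0.15] w 1.002 q [ 0.53  0.08 -0.69  1.9   0.06  1.18 -1.29]
shift cm [-0.02  3.17  0.16]
[[-0.897, -0.003, 0.442], [-0.442, 0.0, -0.897], [0.002, -1.0, -0.001]]
```

View pics/m2.png

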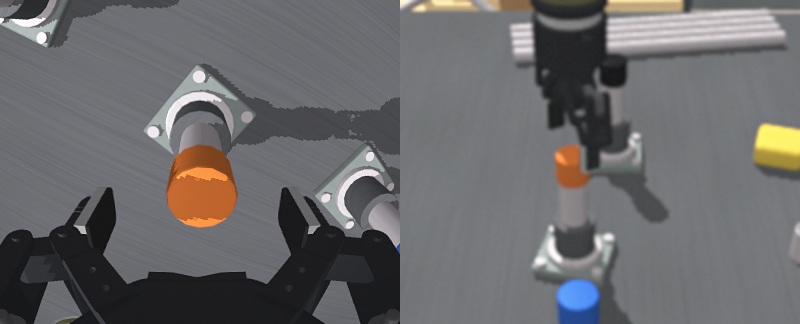

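The wrist view shows the cap centred between the open fingers. The side view shows the near finger passing in front of the cap's right edge, as expected. I check the centre again.

```bash
python3 - <<'E'
from h import *
W=np.load('pics/wrist2.npz'); m=mask(W['im'],'orange'); n,l,st,ce=cv2.connectedComponentsWithStats(m); i=1+st[1:,4].argmax(); x,y,w,h,a=st[i];print(st[i])
C,d=wray(W,x+w/2-.5,y+h-w/2-.5); print((C+d*(.166-C[2])/d[2]).round(4))
for u in (x-.5,x+w-.5):
    C,d=wray(W,u,y+h-w/2); print((C+d*(.166-C[2])/d[2]).round(4))
E
python3 go.py .4935 .040 .128
```

```text
[ 227  205   70   82 4549]
[0.4963 0.0406 0.166 ]
[0.4877 0.0571 0.166 ]
[0.5041 0.0236 0.166 ]
t 2.733 pos [0.494  0.0416 0.1618] F [-0.07  0.62  0.41] w 1.0 q [ 0.53  0.08 -0.69  1.9   0.06  1.18 -1.29]
shift cm [0.12 3.38 0.12]
[[-0.897, 0.001, 0.442], [-0.442, 0.0, -0.897], [-0.001, -1.0, 0.0]]
```

```bash
python3 -m crank '[[[-0.1,1,0.15],0,1],[[-0.1,2,0.15],0,1],[[-0.1,2.8,0.15],0,1],[[-0.1,3.3,0.15],0,1],[[-0.1,3.3,0.15],0,1],[[-0.1,3.3,0.15],0,0.4]]'; python3 -m crank '[[[0,0,0],0,0.2],[[0,0,0],0,0.1],[[0,0,0],0,0],[[0,0,0],0,-0.1],[[0,0,0],0,-0.2],[[0,0,0],0,-0.4],[[0,0,0],0,-1],[[0,0,0],0,-1],[[0,0,0],0,-1],[[0,0,0],0,-1]]';python3 go.py .495 .0405 .128
```

```text
time: 3.23
tool_pos: [0.4949, 0.0408, 0.1279]
tcp_rot: [[-0.897, -0.001, 0.442], [-0.442, 0.0, -0.897], [0.001, -1.0, -0.0]]
contact_force: [0.0, 0.6, 0.7]
grip_width: 0.883
time: 4.07
tool_pos: [0.4959, 0.0399, 0.1291]
tcp_rot: [[-0.897, 0.002, 0.441], [-0.441, -0.001, -0.897], [-0.001, -1.0, 0.002]]
contact_force: [-0.5, -4.2, 5.7]
grip_width: 0.442
t 4.067 pos [0.4959 0.0399 0.1291] F [-0.46 -4.23  5.74] w 0.442 q [ 0.52  0.12 -0.69  1.93  0.09  1.12 -1.32]
shift cm [ 0.05  0.11 -0.09]
[[-0.897, 0.002, 0.441], [-0.441, -0.001, -0.897], [-0.001, -1.0, 0.002]]
```

Gripped: opening 0.442, about 38 mm. A quick look before I pull.

```bash
python3 - <<'E'
from h import *
for n in('scene','side','wrist'): snap(n,n+'3')
c=lambda n:cv2.resize(n,(400,300),interpolation=cv2.INTER_CUBIC)
cv2.imwrite('pics/m3.png',np.vstack([np.hstack([c(cv2.imread('pics/scene3.png')[115:235,170:330]),c(cv2.imread('pics/side3.png')[135:255,160:320])]),np.hstack([c(cv2.imread('pics/wrist3.png')),c(cv2.imread('pics/wrist3.png')[60:300,100:420])])]))
E
python3 go.py .495 .0405 .128
```

```text
t 4.217 pos [0.4958 0.0399 0.1291] F [ 0.34 -2.29  5.06] w 0.445 q [ 0.52  0.12 -0.69  1.93  0.09  1.12 -1.32]
shift cm [ 0.05  0.11 -0.09]
[[-0.897, 0.001, 0.441], [-0.441, -0.001, -0.897], [-0.001, -1.0, 0.002]]
```

View pics/m3.png

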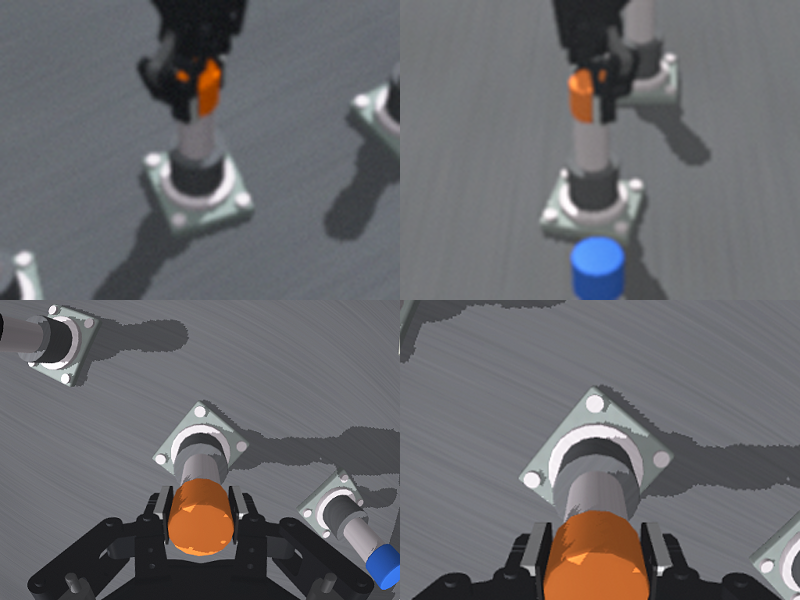

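The cap sits squarely between both pads, and the wrist view shows the sleeve's lip well. Pulling up slowly.

```bash
python3 -m crank '[[[0,-0.1,0],0,-1],[[0,-0.2,0],0,-1],[[0,-0.35,0],0,-1],[[0,-0.5,0],0,-1],[[0,-0.65,0],0,-1],[[0,-0.8,0],0,-1],[[0,-0.95,0],0,-1],[[0,-1.1,0],0,-1],[[0,-1.2,0],0,-1],[[0,-1.2,0],0,-1]]'
python3 - <<'E'
from h import *
for n in('side','wrist'): snap(n,n+'4')
c=lambda n:cv2.resize(n,(400,300),interpolation=cv2.INTER_CUBIC)
cv2.imwrite('pics/m4.png',np.hstack([c(cv2.imread('pics/side4.png')[150:240,180:300]),c(cv2.imread('pics/wrist4.png')[100:280,140:380])]))
E
python3 go.py .495 .0405 .147
```

```text
time: 5.05
tool_pos: [0.4958, 0.0399, 0.1394]
tcp_rot: [[-0.897, 0.002, 0.442], [-0.442, -0.0, -0.897], [-0.001, -1.0, 0.001]]
contact_force: [6.7, -3.7, -8.6]
grip_width: 0.443
t 5.15 pos [0.4958 0.0399 0.1393] F [ 6.57 -2.1  -7.83] w 0.439 q [ 0.53  0.11 -0.69  1.92  0.08  1.14 -1.31]
shift cm [ 0.05 -0.77 -0.08]
[[-0.897, 0.002, 0.442], [-0.442, -0.0, -0.897], [-0.001, -1.0, 0.001]]
```

View pics/m4.png

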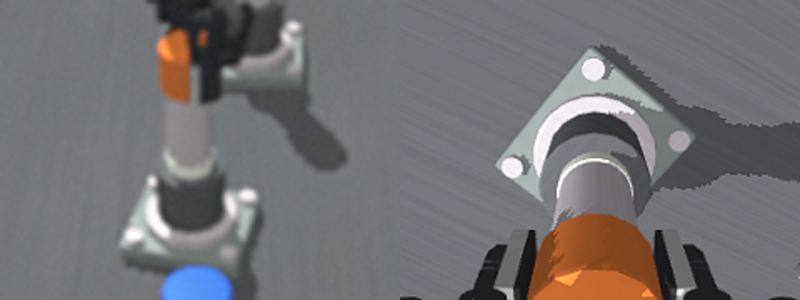

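The white band is out at the lip; lift is about 10 mm at 8 N. About 8 mm more.

```bash
python3 -m crank '[[[0,-0.1,0],0,-1],[[0,-0.2,0],0,-1],[[0,-0.3,0],0,-1],[[0,-0.4,0],0,-1],[[0,-0.5,0],0,-1],[[0,-0.6,0],0,-1],[[0,-0.7,0],0,-1],[[0,-0.8,0],0,-1],[[0,-0.8,0],0,-1]]'
python3 - <<'E'
from h import *
for n in('side','wrist'): snap(n,n+'5')
c=lambda n:cv2.resize(n,(400,300),interpolation=cv2.INTER_CUBIC)
cv2.imwrite('pics/m5.png',np.hstack([c(cv2.imread('pics/side5.png')[150:240,180:300]),c(cv2.imread('pics/wrist5.png')[100:280,140:380])]))
E
python3 go.py .495 .0405 .147
```

```text
time: 5.9
tool_pos: [0.4958, 0.0399, 0.1468]
tcp_rot: [[-0.897, 0.002, 0.442], [-0.442, -0.0, -0.897], [-0.001, -1.0, 0.001]]
contact_force: [7.9, -3.0, -12.4]
grip_width: 0.444
t 6.0 pos [0.4958 0.0399 0.1467] F [  8.37  -2.87 -12.84] w 0.442 q [ 0.53  0.1  -0.69  1.91  0.07  1.15 -1.3 ]
shift cm [ 0.04 -0.03 -0.09]
[[-0.897, 0.002, 0.442], [-0.442, -0.0, -0.897], [-0.001, -1.0, 0.001]]
```

View pics/m5.png

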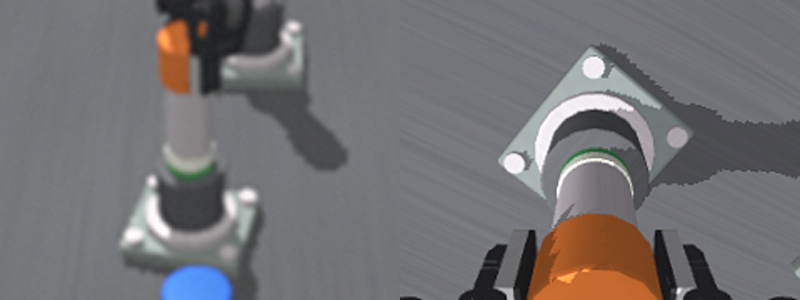

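The green band is at the lip at about 12.6 N, with no red showing. Holding for about 1.7 s.

```bash
python3 -m crank '[[[0,0,0],0,-1],[[0,0,0],0,-1],[[0,0,0],0,-1],[[0,0,0],0,-1],[[0,0,0],0,-1],[[0,0,0],0,-1],[[0,0,0],0,-1],[[0,0,0],0,-1],[[0,0,0],0,-1],[[0,0,0],0,-1]]';python3 -m crank '[[[0,0,0],0,-1],[[0,0,0],0,-1],[[0,0,0],0,-1],[[0,0,0],0,-1],[[0,0,0],0,-1],[[0,0,0],0,-1],[[0,0,0],0,-1],[[0,0,0],0,-1],[[0,0,0],0,-1],[[0,0,0],0,-1]]'
python3 - <<'E'
from h import *
snap('wrist','wrist6')
cv2.imwrite('pics/m6.png',cv2.resize(cv2.imread('pics/wrist6.png')[100:280,140:380],(400,300),interpolation=cv2.INTER_CUBIC))
E
python3 go.py .495 .0405 .129
```

```text
time: 6.83
tool_pos: [0.4958, 0.0399, 0.1466]
tcp_rot: [[-0.897, 0.002, 0.442], [-0.442, -0.0, -0.897], [-0.001, -1.0, 0.001]]
contact_force: [8.2, -2.5, -12.5]
grip_width: 0.443
time: 7.67
tool_pos: [0.4958, 0.0399, 0.1466]
tcp_rot: [[-0.897, 0.002, 0.442], [-0.442, 0.0, -0.897], [-0.001, -1.0, 0.001]]
contact_force: [7.9, -3.0, -12.8]
grip_width: 0.438
t 7.717 pos [0.4958 0.0399 0.1466] F [  8.48  -2.79 -12.17] w 0.438 q [ 0.53  0.1  -0.69  1.91  0.07  1.15 -1.3 ]
shift cm [ 0.05  1.76 -0.09]
[[-0.897, 0.002, 0.442], [-0.442, -0.0, -0.897], [-0.001, -1.0, 0.001]]
```

View pics/m6.png

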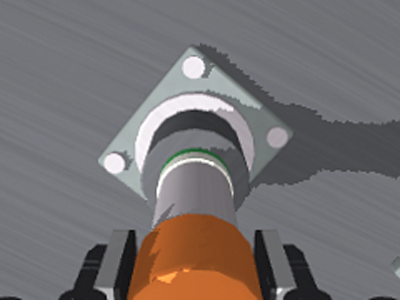

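Still green after the hold, with no slip. Easing down at about 10–12 mm/s.

```bash
python3 -m crank '[[[0,0.05,0],0,-1],[[0,0.15,0],0,-1],[[0,0.25,0],0,-1],[[0,0.35,0],0,-1],[[0,0.45,0],0,-1],[[0,0.55,0],0,-1],[[0,0.65,0],0,-1],[[0,0.75,0],0,-1],[[0,0.85,0],0,-1],[[0,0.95,0],0,-1]]';python3 -m crank '[[[0,0.1,0],0,-1],[[0,0.2,0],0,-1],[[0,0.3,0],0,-1],[[0,0.4,0],0,-1],[[0,0.5,0],0,-1],[[0,0.6,0],0,-1],[[0,0.7,0],0,-1],[[0,0.8,0],0,-1],[[0,0.85,0],0,-1],[[0,0.85,0],0,-1]]'
python3 go.py .495 .0405 .129
```

```text
time: 8.55
tool_pos: [0.4958, 0.04, 0.1377]
tcp_rot: [[-0.897, 0.002, 0.442], [-0.442, -0.0, -0.897], [-0.001, -1.0, 0.001]]
contact_force: [6.4, -2.7, -8.4]
grip_width: 0.444
time: 9.38
tool_pos: [0.4958, 0.0399, 0.1298]
tcp_rot: [[-0.897, 0.001, 0.442], [-0.442, -0.0, -0.897], [-0.001, -1.0, 0.001]]
contact_force: [5.1, -3.5, -2.9]
grip_width: 0.439
t 9.383 pos [0.4958 0.0399 0.1298] F [ 5.06 -3.49 -2.9 ] w 0.439 q [ 0.52  0.12 -0.69  1.93  0.09  1.12 -1.32]
shift cm [ 0.05  0.08 -0.09]
[[-0.897, 0.001, 0.442], [-0.442, -0.0, -0.897], [-0.001, -1.0, 0.001]]
```

```bash
python3 -m crank '[[[0,0.05,0],0,-1],[[0,0.1,0],0,-1],[[0,0.15,0],0,-1],[[0,0.2,0],0,-1],[[0,0.2,0],0,-1],[[0,0.2,0],0,-1]]'
python3 - <<'E'
from h import *
snap('wrist','wrist7');snap('side','side7')
c=lambda n:cv2.resize(n,(400,300),interpolation=cv2.INTER_CUBIC)
cv2.imwrite('pics/m7.png',np.hstack([c(cv2.imread('pics/side7.png')[150:240,180:300]),c(cv2.imread('pics/wrist7.png')[100:280,140:380])]))
E
python3 go.py .495 .0405 .129
```

```text
time: 9.88
tool_pos: [0.4958, 0.0399, 0.1291]
tcp_rot: [[-0.897, 0.001, 0.441], [-0.441, -0.001, -0.897], [-0.001, -1.0, 0.002]]
contact_force: [1.6, -5.9, 5.2]
grip_width: 0.44
t 9.983 pos [0.4958 0.0399 0.1291] F [ 1.72 -4.12  6.56] w 0.44 q [ 0.52  0.12 -0.69  1.93  0.09  1.12 -1.32]
shift cm [ 0.05  0.01 -0.09]
[[-0.897, 0.001, 0.441], [-0.441, -0.001, -0.897], [-0.001, -1.0, 0.002]]
```

View pics/m7.png

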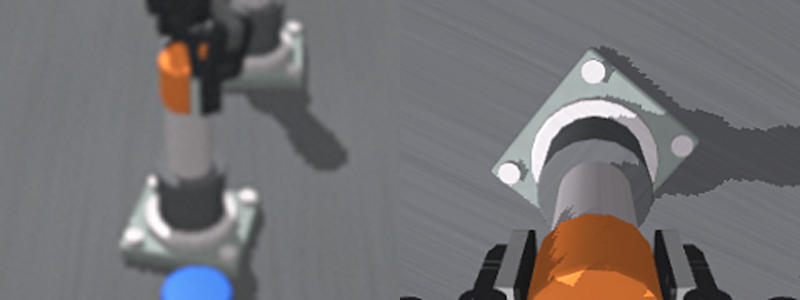

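Fully home: no band showing, same height as before the pull (0.1291), and a light push down against the stop. I release slowly, then go straight up.

```bash
python3 -m crank '[[[0,0,0],0,0],[[0,0,0],0,0.2],[[0,0,0],0,0.4],[[0,0,0],0,0.7],[[0,0,0],0,1],[[0,0,0],0,1],[[0,0,0],0,1],[[0,0,0],0,1],[[0,0,0],0,1]]'
python3 -m crank '[[[0,-0.5,0],0,1],[[0,-1.5,0],0,1],[[0,-3,0],0,1],[[0,-5,0],0,1],[[0,-7,0],0,1],[[0,-9,0],0,1],[[0,-11,0],0,1],[[0,-12,0],0,1],[[0,-12,0],0,1],[[0,-12,0],0,1]]'
python3 - <<'E'
from h import *
A=snap('scene','scene8');B=snap('side','side8');snap('wrist','wrist8')
for c,ra,rb in(('orange',(248,148),(236,173)),('blue',(153,201),(239,243)),('black',(343,121),(256,125))):
    a=cap(A[1],c,ra);b=cap(B[1],c,rb);print(c,a[1],b[1],tri(ray(A[0],*a[2]),ray(B[0],*b[2])))
cv2.imwrite('pics/m8.png',cv2.resize(np.hstack([cv2.imread('pics/scene8.png'),cv2.imread('pics/side8.png')]),(800,300)))
E
python3 go.py .495 .0405 .25
```

```text
time: 10.73
tool_pos: [0.4951, 0.0407, 0.1283]
tcp_rot: [[-0.897, -0.0, 0.442], [-0.442, -0.0, -0.897], [0.0, -1.0, -0.0]]
contact_force: [0.2, 0.2, -0.6]
grip_width: 0.999
time: 11.57
tool_pos: [0.4953, 0.0407, 0.2485]
tcp_rot: [[-0.897, 0.001, 0.442], [-0.442, -0.0, -0.897], [-0.001, -1.0, 0.001]]
contact_force: [-0.5, 0.1, -0.6]
grip_width: 0.998
orange [238 137  20  25 400] [228 163  17  21 293] (array([0.49152736, 0.0421673 , 0.14640334]), np.float64(0.0010991926760691411))
blue [142 188  24  28 505] [229 230  21  27 466] (array([ 0.50239006, -0.17248696,  0.14753082]), np.float64(0.0012752343577407828))
black [335 116  17  16 174] [241 107  22  32 298] (array([0.53514694, 0.26480758, 0.14062571]), np.float64(0.02128129602252568))
t 11.717 pos [0.4943 0.0406 0.247 ] F [-0.17  0.21 -0.05] w 0.997 q [ 0.55  0.01 -0.69  1.78  0.01  1.36 -1.25]
shift cm [-0.06 -0.3   0.03]
[[-0.897, -0.002, 0.442], [-0.442, 0.0, -0.897], [0.002, -1.0, -0.001]]
```

View pics/m8.png

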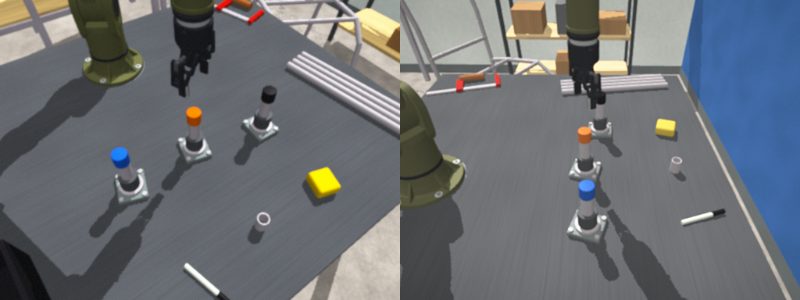

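View pics/wrist8.png

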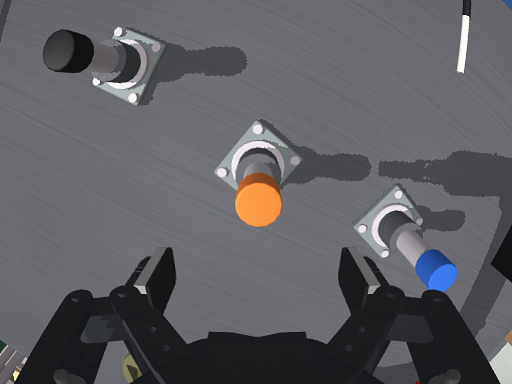

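The gripper is clear, and all three caps stand where they were. The orange cap is at the same pixels as before and no bands show. Handing in.

```bash
python3 -c "
from cell import env; env.job_done(); print(env.get_state()['time'])"
```

```text
the job is handed in; nothing more can be done
the job is handed in; nothing more can be done
```

I did the pull test on the orange cap, returned it fully home and handed the job in at about 12 s, well under the 35 s limit.

- **Pull:** I gripped the cap and lifted it about 17.5 mm. The pull read about 12–13 N, with the green band at the sleeve's lip for about 1.8 s. No red showed in any picture, and the cap did not slip in the fingers.
- **Return:** I eased it down at about 11 mm/s until it pressed lightly on its stop, about 5–6 N, at the same height as before the pull. No band was showing. Only then did I let go and move up clear.
- **Last checks:** The wrist force is back to zero. The orange and blue caps measure within 0.2 mm of where they started.
- **Check that disagreed:** The final two-view position for the black cap was not valid, because the gripper overlapped it in the side view (21 mm ray gap). Its place in the scene view is unchanged to within a pixel, and the arm never went near it.
- **Sideways force:** While the cap was gripped there was also a sideways force of up to about 9 N, probably because the grip was about 1 mm off centre.

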